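Empty the tilting tumbler barrel into its catch pan

ROBOT

A 6-joint arm with a two-finger parallel gripper is mounted at the origin on a cart in front of the work surface, level with it; the furniture and walls round the work are solid. World frame = base frame: x ahead of the robot, y to its left, z up, the work surface at z = 0. Lengths are in mm, angles in rad, forces in N, time in s.
With the tool pointing down it reaches from about 275 to 1000 mm from the base axis. Payload 8.4 kg.
Tool frame: the origin (TCP) lies between the finger pads; the fingertips stand 8 mm ahead of it and the grasp point (between the pads) lies 11 mm behind it (tcp_to_tips is the distance from the TCP to the fingertips, in mm); z points along the fingers, y is the line along which they close (so a half turn about z gives the same grasp; the last joint's range is limited). The gripper opens to 85 mm and grips with 20 to 120 N. Pads are 22 mm wide; open, the fingers measure 114 mm over their backs; the gripper's body (76 mm by 85 mm) begins 54 mm behind the grasp point. The pads swing forward as they close: fully open they stand 13 mm farther back than shut.
Start: joints at [-1.256, 0.353, 1.633, -0, 1.155, -0.002], TCP at [194.703, -593.901, 239.281] pointing down, gripper open.
Joint ranges: [-2.63, 2.63], [-0.92, 2.1], [0.06, 2.66], [-1.3, 4.44], [0, 2.69], [-3.02, 3.02]. Speed limits (rad/s): [2.22, 2.22, 2.79, 3.14, 3.14, 3.14].

INTERFACE

Orientations are given as [roll, pitch, yaw] about the fixed x, y, z axes, in that order (R = Rz(yaw) Ry(pitch) Rx(roll)).
In Python, from rig import * gives the robot as it stands.
- The arm moves only by the tool step_arm, never from a script. Its argument "motion" is a list of rows, each an object with "claw": the finger opening in mm, from 0 to 85.4; "delta_pos": the shift along the tool's x, y, z in mm, a list of three; "turn": the turn about the tool's z in rad. In form: [{"claw": claw, "delta_pos": [dx, dy, dz], "turn": turn}, ...]. A call has 1 to 8 rows; each row shifts and turns the commanded pose from where the row before left it, along the tool's axes as they then stand; what a row does not reach is not made up. A row lasts 1/12 s, in which the tool goes at most 41.7 mm and 7.16 degrees, less where a joint would pass 70% of its speed; a pose out of reach is approached as far as the arm can. A call is refused whole if a number of a shift passes 41.7 or a number of a turn 0.125, either way. A call with a gripper value outside its range is refused whole. The fingers move at their own pace and stop on an object; "force" is the grip in N (left out, the last holds). Time passes only in rows, so rows that do not move let the fingers close. It gives the time, the measured TCP pose, the force, the opening and the grip force at its end, in the units of the state.
- sense(): the state, without advancing time (a new reading comes with each control period).
- grab_frame(name): name is "scene" or "top" or "wrist"; returns a dict with "img" (420x560x3 uint8, red, green, blue), "vertical_fov" (degrees; the focal length in pixels is half the picture's height over the tangent of half this angle, whatever the lens; pixels are square), "cx", "cy" (the principal point, pixels), "R" (3x3) and "t" (3): a world point X has camera coordinates R X + t. Camera axes: x right, y down, z forward; pixel columns grow to the right and rows downward; lengths in mm; the calibration is good to about 2 mm. A picture is of the moment at which its call begins. There is no depth.
- sign_off(): hands the job in; it is judged then, once.
The state is a dict: "clock": time; "qpos": joint angles; "qvel": joint speeds; "joint_efforts": joint torques, N m; "eef_pos": TCP position; "tcp_rot": TCP orientation; "contact_force": force on the tool from outside, world axes, zero at the start; "wrist_torque": the same for the moment, N m; "opening": opening from 0.0 (shut) to 1.0 (fully open); "grasp_force": force on a finger pad.
Only numpy, scipy, OpenCV 4.12 (cv2) and the standard library are available. Lean on these libraries where they do the work, as an engineer would, in place of code of your own. Each camera call takes 0.05 s, during which the arm holds its last target. There are 200 camera calls.

TASK

The signet rings have finished tumbling: slide the black catch pan by its wooden handle fully home into the bay under the tumbler's barrel, then push the red lever over to tip the barrel and hold it until all five rings have dropped into the pan. Ease the lever back gently, without letting the barrel drop, so that it stands upright again; leave the pan home with the rings in it and do not disturb the loupe or the jar.

Things in the scene. Friction and masses are not known exactly. Their poses are not given: they have to be found in the camera images.
- tumbler: Bench tumbler, fixed: green frame whose two cheeks (inner faces at its x = -64 and +64 mm, 10 mm thick, 148 mm high) carry a steel barrel on trunnions. Origin on the bench under the trunnion axis, which runs along its x, 125 mm up. The barrel pours to its +y. Foot rails 26 mm high reach y = +35 mm, flared lead-ins y = +52 mm; the grey control box fills y = -70 to -8 mm between the cheeks.
- barrel (a joint): Barrel tilt, rad: 0 upright at its stop; grows as the mouth tips to the tumbler's +y, stop at 2.27. Bottom-heavy: falls back to 0 if let go; it takes 1 to 6 N at the lever grip. Tapered bell, inside 114 mm wide at the mouth, 74 at the floor, 100 deep; rim 50 mm above the axis. Tipped, the lip comes down to 47 mm over the bench. Rings slide out at 1.9 to 2.2 rad.
- barrel_inside (a point): Point in the barrel on its centre line, 20 mm below the axis when upright; turns with the barrel.
- lever_grip (a point): Point on the axis of the red round lever grip (14 mm thick, 78 long, along tumbler x, its free end 32 mm further to -x, the lever's flat arm 46 mm to +x). Turns with the barrel at 100 mm from the trunnion axis, at tumbler x = -135 mm: upright it is at y = -84, 54 mm above the axis; tipping carries it over the top to y = +96, 30 mm above the axis. Free all round: it can be pushed from behind.
- pan: Loose black open catch pan, 120 mm (x) by 106 mm (y), walls 3 mm thick and 34 high, 0.18 kg. Origin at the centre of its underside. Its +y wall is raised to 52 mm and carries a wooden handle that sticks out to y = +110 mm. It goes into the bay handle outward, pan y along tumbler y, 4 mm clearance at each side.
- pan_grip (a point): Grasp point on the pan's wooden handle: a level bar along pan y (from y = 53 to 110 mm), 14 mm wide (pan x), from 30 to 48 mm above the bench; this point is its mid-height, 39 mm up, 88 mm from the pan's origin along its +y. Free on both sides for fingers.
- bay (a point): Where the pan's origin lies when fully home: on the bench, 46 mm from the tumbler's origin along its +y. The bay lies between the tumbler's foot rails, open to +y; the pan is home when its -y wall is against the control box (tumbler y = -8 mm).
- signet_1: Loose cast brass signet ring, about 26 x 23 x 11 mm, 14 g, starts lying in the barrel. Origin at the centre of its bore.
- signet_2: Loose cast brass signet ring, about 26 x 23 x 11 mm, 14 g, starts lying in the barrel. Origin at the centre of its bore.
- signet_3: Loose cast brass signet ring, about 26 x 23 x 11 mm, 14 g, starts lying in the barrel. Origin at the centre of its bore.
- signet_4: Loose cast brass signet ring, about 26 x 23 x 11 mm, 14 g, starts lying in the barrel. Origin at the centre of its bore.
- signet_5: Loose cast brass signet ring, about 26 x 23 x 11 mm, 14 g, starts lying in the barrel. Origin at the centre of its bore.
- eye_loupe: Bystander: black eye loupe, 41 mm wide, 30 mm high, standing on its small end; loose. Origin at the centre of its underside.
- powder_jar: Bystander: white plastic jar with a cap, 41 mm wide, 100 mm high, loose. Origin at the centre of its underside.

How it is judged (in metres and radians):
On the way, in this order (a step that is already met when the one before it is completed fails the run):
1. the pan is home in the bay while the rings are still in the upright barrel (horizontal distance between pan and bay below 0.008 m and angle between pan's own z axis and vertical below 0.05 rad and angle between the y axis of pan and the y axis of tumbler, either way round below 0.08 rad and value of joint barrel below 0.15 rad and distance between each of signet_1, signet_2, signet_3, signet_4, signet_5 and barrel_inside below 0.06 m), for 0.2 s.
2. the barrel is tipped well over and all five rings are in the pan, still home (horizontal distance between pan and bay below 0.008 m and angle between pan's own z axis and vertical below 0.05 rad and angle between the y axis of pan and the y axis of tumbler, either way round below 0.08 rad and value of joint barrel above 0.9 rad and x of signet_1 in the frame of pan between -0.059 and 0.059 m and y of signet_1 in the frame of pan between -0.052 and 0.048 m and z of signet_1 in the frame of pan between 0 and 0.036 m and x of signet_2 in the frame of pan between -0.059 and 0.059 m and y of signet_2 in the frame of pan between -0.052 and 0.048 m and z of signet_2 in the frame of pan between 0 and 0.036 m and x of signet_3 in the frame of pan between -0.059 and 0.059 m and y of signet_3 in the frame of pan between -0.052 and 0.048 m and z of signet_3 in the frame of pan between 0 and 0.036 m and x of signet_4 in the frame of pan between -0.059 and 0.059 m and y of signet_4 in the frame of pan between -0.052 and 0.048 m and z of signet_4 in the frame of pan between 0 and 0.036 m and x of signet_5 in the frame of pan between -0.059 and 0.059 m and y of signet_5 in the frame of pan between -0.052 and 0.048 m and z of signet_5 in the frame of pan between 0 and 0.036 m), for 0.2 s.
At the end, for the whole second after the job is handed in: Barrel upright at its stop (within 0.06 rad) and still; the pan home (origin within 8 mm of the bay point, square within 0.08 rad, flat on the bench); all five rings lying inside the pan's walls, at rest (horizontal distance between pan and bay below 0.008 m and angle between pan's own z axis and vertical below 0.05 rad and angle between the y axis of pan and the y axis of tumbler, either way round below 0.08 rad and value of joint barrel below 0.06 rad and velocity of joint barrel between -0.05 and 0.05 rad/s and linear speed of pan below 0.02 m/s and x of signet_1 in the frame of pan between -0.059 and 0.059 m and y of signet_1 in the frame of pan between -0.052 and 0.048 m and z of signet_1 in the frame of pan between 0 and 0.036 m and x of signet_2 in the frame of pan between -0.059 and 0.059 m and y of signet_2 in the frame of pan between -0.052 and 0.048 m and z of signet_2 in the frame of pan between 0 and 0.036 m and x of signet_3 in the frame of pan between -0.059 and 0.059 m and y of signet_3 in the frame of pan between -0.052 and 0.048 m and z of signet_3 in the frame of pan between 0 and 0.036 m and x of signet_4 in the frame of pan between -0.059 and 0.059 m and y of signet_4 in the frame of pan between -0.052 and 0.048 m and z of signet_4 in the frame of pan between 0 and 0.036 m and x of signet_5 in the frame of pan between -0.059 and 0.059 m and y of signet_5 in the frame of pan between -0.052 and 0.048 m and z of signet_5 in the frame of pan between 0 and 0.036 m and linear speed of each of signet_1, signet_2, signet_3, signet_4, signet_5 below 0.03 m/s); the robot touches nothing.
It fails at once if the barrel drops back (faster than 3 rad/s) instead of being eased (velocity of joint barrel below -3 rad/s).
It fails at once if the loupe or the jar is shifted more than 15 mm (distance of any of eye_loupe, powder_jar from where it was at the start of the episode above 0.015 m).
It fails at once if a ring falls off the pan and barrel onto the bench ((height (world z) of signet_1 below 0.03 m and horizontal distance between signet_1 and pan above 0.085 m) or (height (world z) of signet_2 below 0.03 m and horizontal distance between signet_2 and pan above 0.085 m) or (height (world z) of signet_3 below 0.03 m and horizontal distance between signet_3 and pan above 0.085 m) or (height (world z) of signet_4 below 0.03 m and horizontal distance between signet_4 and pan above 0.085 m) or (height (world z) of signet_5 below 0.03 m and horizontal distance between signet_5 and pan above 0.085 m)).
It also fails if it takes over 64 s, if anything falls off the work surface, if the arm or the gripper's body presses on something with over 40 N, if the wrist force passes 120 N, or if a joint passes its speed limit or range.

## Working session

There is one attempt and no reset: what is moved stays moved. The work goes in short steps, Python scripts to look and compute and a tool call to move; the robot and the scene stay as the last step left them, time stands still between calls to the robot, and variables do not carry over. Pictures are saved under pics/ and viewed, at most 10 in all, crops included, and the job is handed in when it is done.

Besides the shell and the picture viewer there is one more tool, called after "Emit:" by a JSON object that holds its "api" and its "payload", one argument or row to a line. step_arm: Moves the arm, as the interface text tells. Its arguments: {"type":"object","properties":{"motion":{"type":"array","items":{"type":"object","properties":{"claw":{"type":"number"},"delta_pos":{"type":"array","items":{"type":"number"}},"turn":{"type":"number"}}}},"force":{"type":"number"}},"required":["motion"]}

```bash
ls; mkdir -p pics; python3 - <<'E'
from rig import *
import cv2
print(sense())
for n in("scene","top"):
    f=grab_frame(n); cv2.imwrite(f"pics/{n}0.png",f["img"][:,:,::-1]); print(n,f["vertical_fov"],f["cx"],f["cy"],f["R"],f["t"])
E
```

```text
pics
{'clock': 0.0, 'qpos': array([-1.25640624e+00,  3.53666259e-01,  1.63414822e+00,  2.83902769e-05,
        1.15519814e+00, -2.40450015e-03]), 'qvel': array([-2.77118106e-05, -1.73174449e-04,  1.62695337e-03, -7.11105447e-04,
       -1.96895892e-03,  6.81366927e-04]), 'joint_efforts': array([ 4.81414336e-04, -6.05252051e+01, -3.42062688e+01, -3.81515815e-05,
        9.43918945e-03,  1.37088122e-06]), 'eef_pos': array([ 194.56051056, -593.44695122,  238.54433747]), 'tcp_rot': array([-3.14017276e+00, -2.93714709e-05,  3.16783087e-01]), 'contact_force': array([-0.47198224,  1.11160149, -0.7887391 ]), 'wrist_torque': array([-0.02101478, -0.00646053, -0.00110573]), 'grasp_force': 0.0, 'opening': 1.0005887969117149}
scene 54.12692740781897 278.00809497595725 211.95199892478848 [[-0.74984468 -0.66152207  0.01102277]
 [-0.40225117  0.44260334 -0.80143389]
 [ 0.52528749 -0.60538487 -0.59798178]] [337.26376688 364.89268705 584.64108786]
top 53.06132549003267 284.4005405748616 210.36744203380547 [[-0.01395198 -0.99962339 -0.02363094]
 [-0.9862791   0.01764599 -0.16414067]
 [ 0.16449584  0.02101661 -0.98615385]] [-80.3294085  533.8890491  905.95026846]
```

View pics/scene0.png

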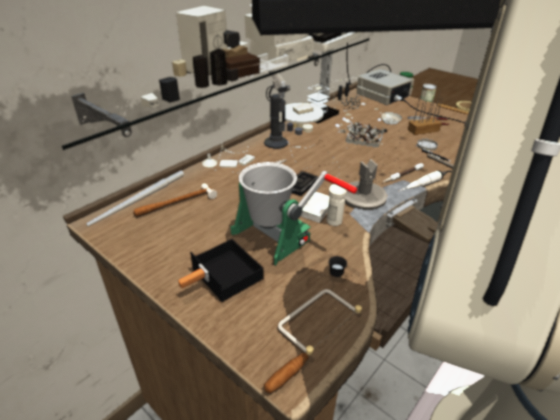

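View pics/top0.png

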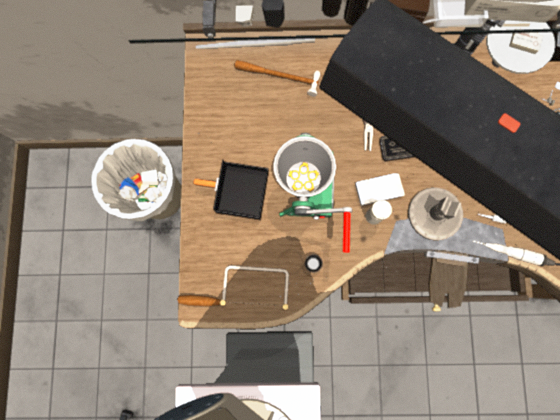

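The top view shows the pan at about (241,190) with its handle to the left (205,183). The barrel is at (305,165) with the rings inside, the red grip at (347,232), the jar cap at (381,210) and the loupe at (313,264). Tumbler +y points left in the image, roughly along world +y.

```bash
cat > h.py <<'E'
from rig import *
import cv2, numpy as np
def ray(f,uv,z):
    h=f["img"].shape[0]; F=h/2/np.tan(np.radians(f["vertical_fov"]/2))
    d=np.array([(uv[0]-f["cx"])/F,(uv[1]-f["cy"])/F,1.])
    R=np.array(f["R"]);c=-R.T@f["t"];d=R.T@d
    return c+d*(z-c[2])/d[2]
def proj(f,X):
    h=f["img"].shape[0]; F=h/2/np.tan(np.radians(f["vertical_fov"]/2))
    p=np.array(f["R"])@X+f["t"]; return p[:2]/p[2]*F+[f["cx"],f["cy"]]
def comp(f,lo,hi,box):
    hsv=cv2.cvtColor(f["img"],cv2.COLOR_RGB2HSV); m=cv2.inRange(hsv,lo,hi)
    k=np.zeros_like(m);x0,y0,x1,y1=box;k[y0:y1,x0:x1]=m[y0:y1,x0:x1]
    cs,_=cv2.findContours(k,cv2.RETR_EXTERNAL,cv2.CHAIN_APPROX_NONE)
    return max(cs,key=cv2.contourArea),k
E
python3 - <<'E'
from h import *
f=grab_frame("top")
def rect(name,c,z):
    r=cv2.minAreaRect(c);p=cv2.boxPoints(r)
    print(name,cv2.contourArea(c),r,"\n",np.array([ray(f,q,z) for q in p]).round(1)[:,:2].tolist(),ray(f,r[0],z).round(1))
c,_=comp(f,(0,200,120),(6,255,255),(330,195,370,270)); rect("red",c,179)
c,_=comp(f,(5,120,80),(20,255,255),(185,170,222,200)); rect("handle",c,48)
c,_=comp(f,(0,0,0),(180,255,55),(205,150,280,230)); rect("pan",c,34)
c,_=comp(f,(0,0,0),(180,255,60),(295,245,335,280)); rect("loupe",c,30)
c,_=comp(f,(0,0,180),(180,60,255),(365,198,400,225)); rect("jar",c,100)
im=cv2.resize(f["img"][120:290,180:420],None,fx=3.3,fy=3.3,interpolation=2); cv2.imwrite("pics/c1.png",im[:,:,::-1])
s=grab_frame("scene")
c2,_=comp(s,(0,180,100),(6,255,255),(310,160,370,200)); print(cv2.minAreaRect(c2))
E
```

```text
red 213.5 ((346.0, 231.5), (39.0, 6.0), 90.0) 
 [[504.7, -204.3], [504.5, -215.8], [429.8, -212.8], [430.0, -201.5]] [ 466.9 -208.6  179. ]
handle 151.0 ((203.39593505859375, 182.17630004882812), (22.88460922241211, 8.591231346130371), 8.746161460876465) 
 [[594.9, 122.2], [614.7, 119.7], [605.5, 67.6], [585.8, 70.4]] [600.2  94.9  48. ]
pan 2274.0 ((240.72254943847656, 190.196533203125), (47.02683639526367, 51.594879150390625), 9.688786506652832) 
 [[534.0, 74.2], [653.9, 55.6], [632.6, -52.5], [513.8, -31.8]] [583.   11.3  34. ]
loupe 188.0 ((313.0, 262.5), (15.0, 16.0), 90.0) 
 [[432.3, -133.4], [431.8, -169.2], [398.4, -168.3], [398.9, -132.6]] [ 415.3 -150.9   30. ]
jar 355.5 ((378.5, 208.5), (21.0, 27.0), 90.0) 
 [[546.6, -261.3], [545.5, -318.2], [500.7, -315.7], [501.6, -259.3]] [ 523.5 -288.6  100. ]
((340.4389343261719, 183.1289825439453), (34.00908279418945, 6.040774345397949), 25.34617805480957)
```

View pics/c1.png

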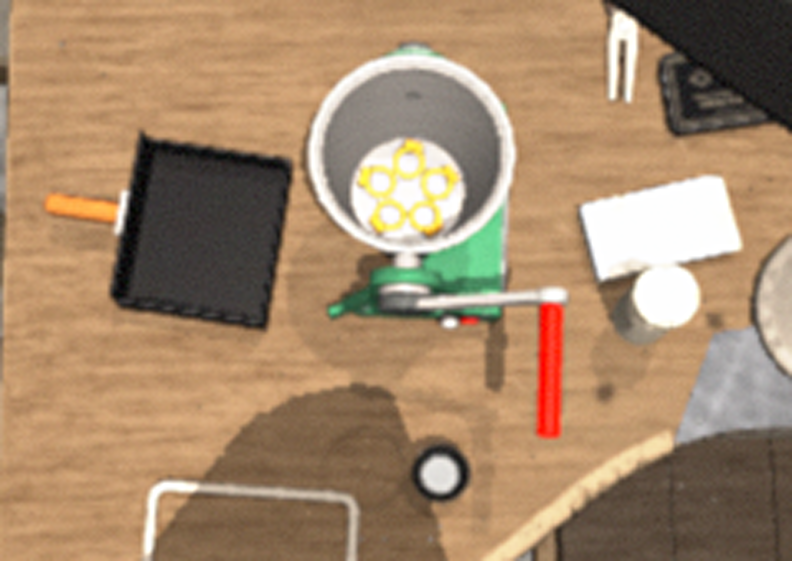

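```bash
python3 - <<'E'
from h import *
f=grab_frame("top")
c,k=comp(f,(0,170,80),(8,255,255),(330,195,370,270))
ys,xs=np.nonzero(k)
P=np.array([ray(f,(x,y),179)[:2] for x,y in zip(xs,ys)])
v=cv2.fitLine(P.astype(np.float32),cv2.DIST_L2,0,.01,.01).ravel();print("axis yaw",np.arctan2(v[1],v[0]),v, P[:,0].min(),P[:,0].max(),P.mean(0))
# orange grip, barrel rim ellipse
for u in((304.5,166),):print("rim",ray(f,u,175))
# shape: trunnion hub, lever elbow in crop px
for u,z in(((399,296),125),((553,296),179),((551,302),186),((547,437),186)):
    print(u,ray(f,(180+u[0]/3.3,120+u[1]/3.3),z).round(1))
s=grab_frame("scene")
c2,k2=comp(s,(0,180,100),(8,255,255),(310,160,370,200))
q=c2.reshape(-1,2);print("scene ends",q[q[:,0].argmin()],q[q[:,0].argmax()],proj(s,np.array([504.6,-209,179.])),proj(s,np.array([430,-207,179.])))
cv2.imwrite("pics/c2.png",cv2.resize(s["img"][150:310,170:370],None,fx=3.7,fy=3.7,interpolation=2)[:,:,::-1])
E
```

```text
axis yaw -0.054545507 [ 9.9851274e-01 -5.4518461e-02  4.6720047e+02 -2.0889450e+02] 427.9335560952122 504.65753986835364 [ 467.20048066 -208.89449523]
rim [ 598.48387815 -132.47952187  175.        ]
(399, 296) [ 519.7 -124.6  125. ]
(553, 296) [ 509.  -213.2  179. ]
(551, 302) [ 504.4 -211.   186. ]
(547, 437) [ 426.8 -205.8  186. ]
scene ends [325 176] [356 190] [324.88159525 176.93801924] [354.25171686 190.55218969]
```

View pics/c2.png

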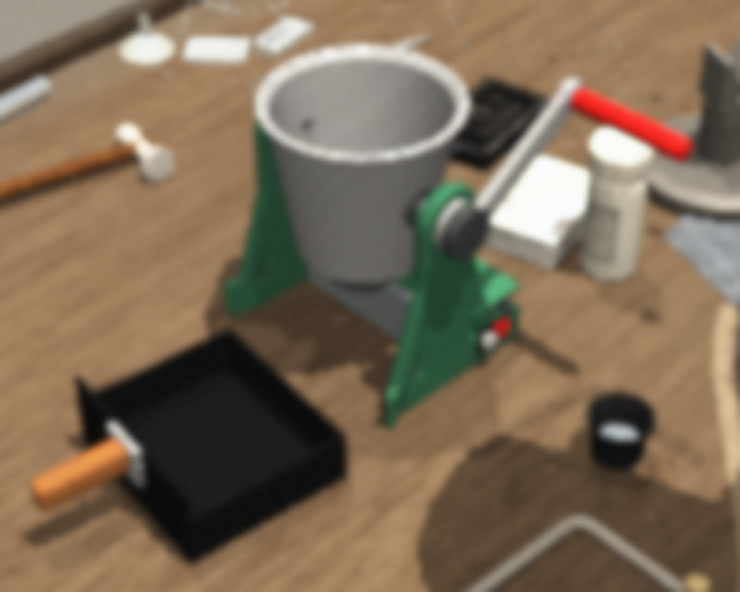

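The crops agree: the barrel rim centre matches the tumbler origin worked out from the red grip, about (598.7,-132.2) with yaw -0.055. The pan is at about (584,12) with yaw -0.175. Next, go above the handle.

```bash
cat > plan.py <<'E'
import sys; from h import *
def plan(wps, claw):
    s=sense(); p=s["eef_pos"].copy(); y=s["tcp_rot"][2]; out=[]
    for X,yw,n in wps:
        X=np.array(X,float); t0=y; dt=(yw-y+np.pi)%(2*np.pi)-np.pi; p0=p.copy()
        for i in range(1,n+1):
            d=p0+(X-p0)*i/n-p; c,sn=np.cos(y),np.sin(y)
            v=np.round([c*d[0]+sn*d[1],sn*d[0]-c*d[1],-d[2]],1); t=round(-(t0+dt*i/n-y),3)
            out.append('{"claw":%g,"delta_pos":[%g,%g,%g],"turn":%g}'%(claw,*v,t))
            p=p+np.array([c*v[0]+sn*v[1],sn*v[0]-c*v[1],-v[2]]); y-=t
    for i in range(0,len(out),8): print("["+",".join(out[i:i+8])+"]")
    print(s["clock"],s["eef_pos"].round(1),s["tcp_rot"].round(3))
E
python3 - <<'E'
from plan import *
plan([((300,-450,280),.317,5),((599.5,98.5,200),1.396,19)],60)
E
```

```text
[{"claw":60,"delta_pos":[29,-20.8,-8.2],"turn":-0},{"claw":60,"delta_pos":[29,-20.7,-8.2],"turn":-0},{"claw":60,"delta_pos":[28.9,-20.8,-8.2],"turn":-0},{"claw":60,"delta_pos":[29,-20.7,-8.2],"turn":-0},{"claw":60,"delta_pos":[29,-20.8,-8.2],"turn":-0},{"claw":60,"delta_pos":[24,-22.5,4.2],"turn":-0.057},{"claw":60,"delta_pos":[25.2,-21.1,4.2],"turn":-0.057},{"claw":60,"delta_pos":[26.4,-19.7,4.2],"turn":-0.056}]
[{"claw":60,"delta_pos":[27.4,-18.1,4.2],"turn":-0.057},{"claw":60,"delta_pos":[28.4,-16.6,4.3],"turn":-0.057},{"claw":60,"delta_pos":[29.4,-14.9,4.2],"turn":-0.057},{"claw":60,"delta_pos":[30.1,-13.2,4.2],"turn":-0.057},{"claw":60,"delta_pos":[30.8,-11.4,4.2],"turn":-0.056},{"claw":60,"delta_pos":[31.4,-9.8,4.2],"turn":-0.057},{"claw":60,"delta_pos":[31.9,-7.9,4.2],"turn":-0.057},{"claw":60,"delta_pos":[32.4,-6.1,4.2],"turn":-0.057}]
[{"claw":60,"delta_pos":[32.6,-4.2,4.2],"turn":-0.057},{"claw":60,"delta_pos":[32.8,-2.4,4.2],"turn":-0.056},{"claw":60,"delta_pos":[32.9,-0.5,4.3],"turn":-0.057},{"claw":60,"delta_pos":[32.8,1.3,4.2],"turn":-0.057},{"claw":60,"delta_pos":[32.8,3.3,4.2],"turn":-0.057},{"claw":60,"delta_pos":[32.5,5,4.2],"turn":-0.057},{"claw":60,"delta_pos":[32.1,6.9,4.2],"turn":-0.056},{"claw":60,"delta_pos":[31.7,8.7,4.2],"turn":-0.057}]
0.3 [ 194.6 -593.8  239. ] [-3.141  0.     0.317]
```

Emit:
{"api": "step_arm", "payload": {
  "motion": [
    {"claw": 60, "delta_pos": [29, -20.8, -8.2], "turn": 0},
    {"claw": 60, "delta_pos": [29, -20.8, -8.2], "turn": 0},
    {"claw": 60, "delta_pos": [29, -20.8, -8.2], "turn": 0},
    {"claw": 60, "delta_pos": [29, -20.8, -8.2], "turn": 0},
    {"claw": 60, "delta_pos": [29, -20.8, -8.2], "turn": 0},
    {"claw": 60, "delta_pos": [24, -22.5, 4.2], "turn": -0.057},
    {"claw": 60, "delta_pos": [25.2, -21.1, 4.2], "turn": -0.057},
    {"claw": 60, "delta_pos": [26.4, -19.7, 4.2], "turn": -0.057}
  ]
}}

```text
clock: 0.97
eef_pos: [348.0, -361.9, 267.9]
tcp_rot: [3.141, -0.0, 0.491]
contact_force: [0.6, 0.1, -0.9]
opening: 0.699
grasp_force: 0.0
```

Emit:
{"api": "step_arm", "payload": {
  "motion": [
    {"claw": 60, "delta_pos": [27.4, -18.1, 4.2], "turn": -0.057},
    {"claw": 60, "delta_pos": [28.4, -16.6, 4.2], "turn": -0.057},
    {"claw": 60, "delta_pos": [29.4, -14.9, 4.2], "turn": -0.057},
    {"claw": 60, "delta_pos": [30.1, -13.2, 4.2], "turn": -0.057},
    {"claw": 60, "delta_pos": [30.8, -11.4, 4.2], "turn": -0.057},
    {"claw": 60, "delta_pos": [31.4, -9.8, 4.2], "turn": -0.057},
    {"claw": 60, "delta_pos": [31.9, -7.9, 4.2], "turn": -0.057},
    {"claw": 60, "delta_pos": [32.4, -6.1, 4.2], "turn": -0.057}
  ]
}}

```text
clock: 1.63
eef_pos: [473.7, -130.6, 234.1]
tcp_rot: [3.141, -0.0, 0.947]
contact_force: [2.0, -1.0, 0.2]
opening: 0.701
grasp_force: 0.0
```

Emit:
{"api": "step_arm", "payload": {
  "motion": [
    {"claw": 60, "delta_pos": [32.6, -4.2, 4.2], "turn": -0.057},
    {"claw": 60, "delta_pos": [32.8, -2.4, 4.2], "turn": -0.057},
    {"claw": 60, "delta_pos": [32.9, -0.5, 4.2], "turn": -0.057},
    {"claw": 60, "delta_pos": [32.8, 1.3, 4.2], "turn": -0.057},
    {"claw": 60, "delta_pos": [32.8, 3.3, 4.2], "turn": -0.057},
    {"claw": 60, "delta_pos": [32.5, 5, 4.2], "turn": -0.057},
    {"claw": 60, "delta_pos": [32.1, 6.9, 4.2], "turn": -0.057},
    {"claw": 60, "delta_pos": [31.7, 8.7, 4.2], "turn": -0.057}
  ]
}}

```text
clock: 2.3
eef_pos: [599.1, 100.7, 200.2]
tcp_rot: [3.142, 0.0, 1.403]
contact_force: [0.8, -0.1, -0.8]
opening: 0.705
grasp_force: 0.0
```

```bash
python3 - <<'E'
from plan import *
f=grab_frame("wrist"); cv2.imwrite("pics/w1.png",f["img"][:,:,::-1])
s=grab_frame("wrist")
for X in((599.5,98.5,48),(604.8,121,48),(584,12,3)): print(proj(f,np.array(X,float)).round(1))
plan([((599.5,98.5,28),1.396,6)],60)
E
```

```text
[278.7 195.2]
[280.7 166.3]
[277.7 269.7]
[{"claw":60,"delta_pos":[-0.7,0,28.6],"turn":0.001},{"claw":60,"delta_pos":[-0.8,0,28.6],"turn":0.002},{"claw":60,"delta_pos":[-0.7,0,28.7],"turn":0.001},{"claw":60,"delta_pos":[-0.7,0,28.6],"turn":0.002},{"claw":60,"delta_pos":[-0.7,0,28.6],"turn":0.001},{"claw":60,"delta_pos":[-0.8,0.1,28.6],"turn":0.002}]
2.4 [600.2 102.8 199.7] [ 3.141e+00 -1.000e-03  1.405e+00]
```

View pics/w1.png

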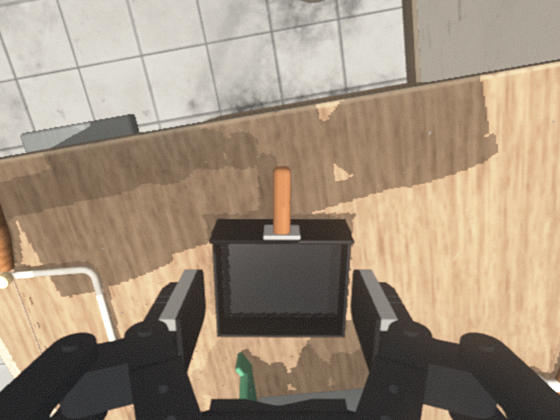

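The wrist view shows the handle centred at (282,167–230), straight in the picture and about 2 mm from the prediction. Descend and grip.

Emit:
{"api": "step_arm", "payload": {
  "motion": [
    {"claw": 60, "delta_pos": [-0.7, 0.2, 28.6], "turn": 0.002},
    {"claw": 60, "delta_pos": [-0.7, 0.2, 28.6], "turn": 0.002},
    {"claw": 60, "delta_pos": [-0.7, 0.2, 28.6], "turn": 0.002},
    {"claw": 60, "delta_pos": [-0.7, 0.2, 28.6], "turn": 0.002},
    {"claw": 60, "delta_pos": [-0.7, 0.2, 28.6], "turn": 0.001},
    {"claw": 60, "delta_pos": [-0.7, 0.2, 28.6], "turn": 0},
    {"claw": 60, "delta_pos": [0, 0, 0], "turn": 0},
    {"claw": 30, "delta_pos": [0, 0, 0], "turn": 0}
  ],
  "force": 25
}}

```text
clock: 3.07
eef_pos: [597.7, 94.1, 28.0]
tcp_rot: [-3.138, 0.001, 1.39]
contact_force: [-0.1, 0.4, -0.4]
opening: 0.581
grasp_force: 0.0
```

Emit:
{"api": "step_arm", "payload": {
  "motion": [
    {"claw": 20, "delta_pos": [0, 0, 0], "turn": 0},
    {"claw": 16, "delta_pos": [0, 0, 0], "turn": 0},
    {"claw": 12, "delta_pos": [0, 0, 0], "turn": 0},
    {"claw": 10, "delta_pos": [0, 0, 0], "turn": 0},
    {"claw": 10, "delta_pos": [0, 0, 0], "turn": 0},
    {"claw": 10, "delta_pos": [0, 0, 0], "turn": 0}
  ],
  "force": 25
}}

```text
clock: 3.57
eef_pos: [600.5, 95.0, 30.8]
tcp_rot: [3.138, -0.001, 1.391]
contact_force: [0.1, -0.1, 8.3]
opening: 0.16
grasp_force: 25.5
```

```bash
python3 - <<'E'
from plan import *
f=grab_frame("top")
c,_=comp(f,(0,0,0),(180,255,55),(205,150,280,230));r=cv2.minAreaRect(c)
print(r,[ray(f,q,34).round(1)[:2] for q in cv2.boxPoints(r)],ray(f,r[0],34))
w=grab_frame("wrist");cv2.imwrite("pics/w2.png",w["img"][:,:,::-1])
a=-.055
g=np.array([598.7,-132.2])+np.array([-np.sin(a),np.cos(a)])*(46+30+88)
plan([((*g,28),np.pi/2+a,6)],10)
E
```

```text
((240.1400146484375, 190.98001098632812), (48.03074645996094, 52.860652923583984), 10.30484676361084) [array([531.7,  77.5]), array([654.2,  57.1]), array([631.3, -53.1]), array([510. , -30.6])] [581.13452915  12.65046389  34.        ]
[{"claw":10,"delta_pos":[-10.2,3.1,0.5],"turn":-0.021},{"claw":10,"delta_pos":[-10.2,2.8,0.5],"turn":-0.021},{"claw":10,"delta_pos":[-10.4,2.7,0.4],"turn":-0.021},{"claw":10,"delta_pos":[-10.3,2.4,0.5],"turn":-0.02},{"claw":10,"delta_pos":[-10.4,2.2,0.5],"turn":-0.021},{"claw":10,"delta_pos":[-10.5,2,0.5],"turn":-0.021}]
3.6667 [600.6  95.   30.9] [ 3.138e+00 -1.000e-03  1.391e+00]
```

View pics/w2.png

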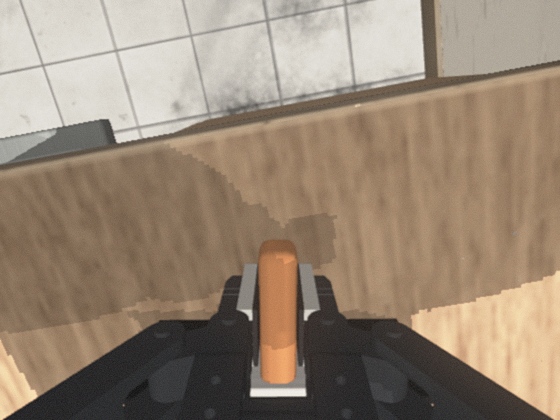

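The handle is held squarely between the pads, at (278,240–380). Slide to just before the lead-ins, aligned with the tumbler.

```bash
python3 - <<'E'
from plan import *
print(sense()["contact_force"])
plan([((609.2,59.5,30.8),np.pi/2-.055,6)],10)
E
```

```text
[-0.67506967  1.18035418  8.62715935]
[{"claw":10,"delta_pos":[-5.6,2.5,0],"turn":-0.021},{"claw":10,"delta_pos":[-5.6,2.3,0],"turn":-0.021},{"claw":10,"delta_pos":[-5.6,2.3,0],"turn":-0.021},{"claw":10,"delta_pos":[-5.8,2.1,0],"turn":-0.02},{"claw":10,"delta_pos":[-5.7,2,0],"turn":-0.021},{"claw":10,"delta_pos":[-5.8,1.9,0.1],"turn":-0.021}]
3.6667 [600.6  95.   30.9] [ 3.138e+00 -1.000e-03  1.391e+00]
```

Emit:
{"api": "step_arm", "payload": {
  "motion": [
    {"claw": 10, "delta_pos": [0, 0, -1.5], "turn": 0},
    {"claw": 10, "delta_pos": [-5.6, 2.5, 0], "turn": -0.021},
    {"claw": 10, "delta_pos": [-5.6, 2.3, 0], "turn": -0.021},
    {"claw": 10, "delta_pos": [-5.6, 2.3, 0], "turn": -0.021},
    {"claw": 10, "delta_pos": [-5.8, 2.1, 0], "turn": -0.021},
    {"claw": 10, "delta_pos": [-5.7, 2.0, 0], "turn": -0.021},
    {"claw": 10, "delta_pos": [-5.8, 1.9, 0], "turn": -0.021},
    {"claw": 10, "delta_pos": [0, 0, 0], "turn": 0}
  ]
}}

```text
clock: 4.33
eef_pos: [608.1, 58.5, 31.0]
tcp_rot: [3.141, 0.0, 1.517]
contact_force: [0.1, -1.4, 1.4]
opening: 0.16
grasp_force: 24.8
```

```bash
python3 - <<'E'
from plan import *
f=grab_frame("top")
print(sense()["contact_force"])
cv2.imwrite("pics/c3.png",cv2.resize(f["img"][110:240,190:340],None,fx=4.5,fy=4.5,interpolation=2)[:,:,::-1])
o=np.array([598.7,-132.2]);a=-.055;R=np.array([[np.cos(a),-np.sin(a)],[np.sin(a),np.cos(a)]])
for x,y,z in((-64,35,26),(64,35,26),(-64,52,26),(64,52,26),(-60,55,34),(60,55,34)):
    u=proj(f,np.array([*(o+R@[x,y]),z]));print((x,y,z),((u-[190,110])*4.5).round())
plan([((605.9,-2.1,30.8),np.pi/2-.055,6)],10)
E
```

```text
[ 0.53435506 -2.45498912  0.76344989]
(-64, 35, 26) [435. 449.]
(64, 35, 26) [445. 207.]
(-64, 52, 26) [402. 448.]
(64, 52, 26) [412. 206.]
(-60, 55, 34) [396. 437.]
(60, 55, 34) [406. 209.]
[{"claw":10,"delta_pos":[-10.1,0.2,0],"turn":0},{"claw":10,"delta_pos":[-10.2,0.2,0.1],"turn":0},{"claw":10,"delta_pos":[-10.1,0.2,-0],"turn":0},{"claw":10,"delta_pos":[-10.2,0.2,0],"turn":0},{"claw":10,"delta_pos":[-10.1,0.1,0],"turn":0},{"claw":10,"delta_pos":[-10.2,0.2,0.1],"turn":0}]
4.3833 [608.1  58.7  31. ] [3.141 0.    1.516]
```

View pics/c3.png

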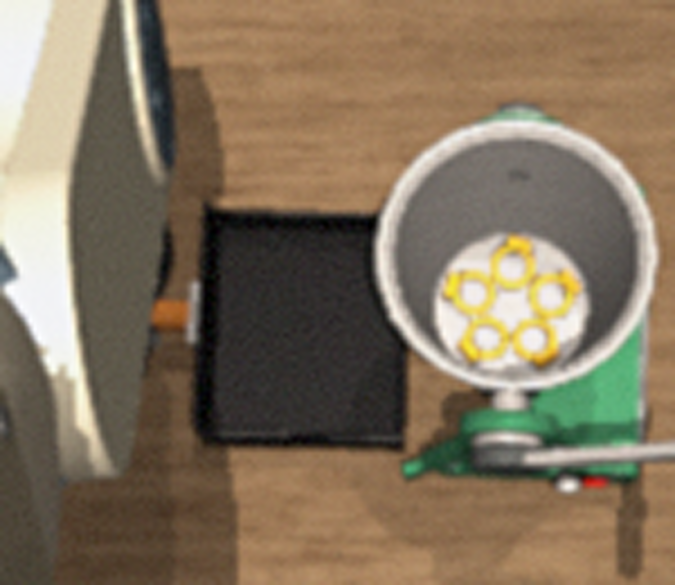

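The pan is squarely in front of the bay, its lower edge at v≈443 against the predicted 437, so about 2 mm to -x. Shift +x and slide in.

Emit:
{"api": "step_arm", "payload": {
  "motion": [
    {"claw": 10, "delta_pos": [-4, 1.5, 0], "turn": 0},
    {"claw": 10, "delta_pos": [-7, 0.3, 0], "turn": 0},
    {"claw": 10, "delta_pos": [-7, 0.2, 0], "turn": 0},
    {"claw": 10, "delta_pos": [-7, 0.2, 0], "turn": 0},
    {"claw": 10, "delta_pos": [-7, 0.2, 0], "turn": 0},
    {"claw": 10, "delta_pos": [-7, 0.2, 0], "turn": 0},
    {"claw": 10, "delta_pos": [-7, 0.2, 0], "turn": 0},
    {"claw": 10, "delta_pos": [0, 0, 0], "turn": 0}
  ]
}}

```text
clock: 5.05
eef_pos: [608.6, 12.0, 30.9]
tcp_rot: [3.14, 0.0, 1.516]
contact_force: [1.7, -1.2, 2.6]
opening: 0.158
grasp_force: 25.0
```

Emit:
{"api": "step_arm", "payload": {
  "motion": [
    {"claw": 10, "delta_pos": [-3, 0, 0], "turn": 0},
    {"claw": 10, "delta_pos": [-3, 0, 0], "turn": 0},
    {"claw": 10, "delta_pos": [-3, 0, 0], "turn": 0},
    {"claw": 10, "delta_pos": [-3, 0, 0], "turn": 0},
    {"claw": 10, "delta_pos": [0, 0, 0], "turn": 0}
  ]
}}

```text
clock: 5.47
eef_pos: [608.0, 1.0, 31.0]
tcp_rot: [3.14, -0.0, 1.516]
contact_force: [0.8, 2.7, 5.4]
opening: 0.158
grasp_force: 25.4
```

Emit:
{"api": "step_arm", "payload": {
  "motion": [
    {"claw": 10, "delta_pos": [-1.5, 0, 0], "turn": 0},
    {"claw": 10, "delta_pos": [0, 0, 0], "turn": 0}
  ]
}}

```text
clock: 5.63
eef_pos: [608.0, -0.2, 31.0]
tcp_rot: [3.14, -0.001, 1.516]
contact_force: [-0.0, 3.7, 7.0]
opening: 0.157
grasp_force: 25.5
```

Emit:
{"api": "step_arm", "payload": {
  "motion": [
    {"claw": 10, "delta_pos": [-1.5, 0, 0], "turn": 0},
    {"claw": 10, "delta_pos": [0, 0, 0], "turn": 0}
  ]
}}

```text
clock: 5.8
eef_pos: [607.9, -1.6, 31.0]
tcp_rot: [3.14, -0.001, 1.516]
contact_force: [0.7, 3.9, 7.0]
opening: 0.158
grasp_force: 25.5
```

Emit:
{"api": "step_arm", "payload": {
  "motion": [
    {"claw": 10, "delta_pos": [-1.5, 0, -0.7], "turn": 0},
    {"claw": 10, "delta_pos": [0, 0, 0], "turn": 0}
  ]
}}

```text
clock: 5.97
eef_pos: [608.6, -2.2, 31.6]
tcp_rot: [3.139, -0.002, 1.516]
contact_force: [4.4, 10.7, -0.4]
opening: 0.16
grasp_force: 24.6
```

Emit:
{"api": "step_arm", "payload": {
  "motion": [
    {"claw": 10, "delta_pos": [-1.5, 0, 0], "turn": 0},
    {"claw": 10, "delta_pos": [0, 0, 0], "turn": 0}
  ]
}}

```text
clock: 6.13
eef_pos: [609.0, -2.5, 31.6]
tcp_rot: [3.138, -0.004, 1.515]
contact_force: [6.1, 18.2, 0.7]
opening: 0.159
grasp_force: 24.7
```

```bash
python3 - <<'E'
from plan import *
s=sense();print(s["eef_pos"],s["contact_force"])
o=np.array([598.7,-132.2])
f=grab_frame("scene")
cv2.imwrite("pics/c4.png",cv2.resize(f["img"][150:310,170:370],None,fx=3.7,fy=3.7,interpolation=2)[:,:,::-1])
E
```

```text
[608.98570724  -2.47313866  31.6390101 ] [ 6.1008499  18.21998249  0.66306402]
```

View pics/c4.png

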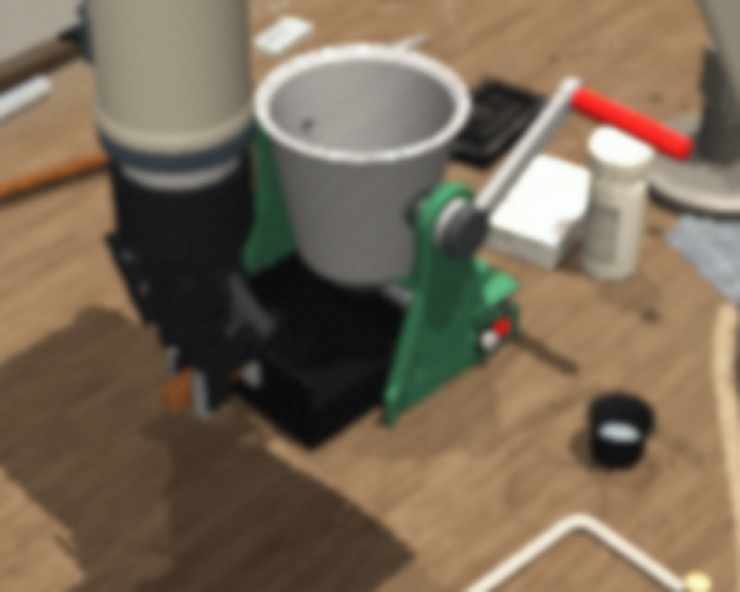

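Contact with the box came where it was expected (TCP y ≈ -2.2). The picture shows the pan between the rails under the barrel. Release and rise.

Emit:
{"api": "step_arm", "payload": {
  "motion": [
    {"claw": 10, "delta_pos": [1.5, -0.5, 0], "turn": 0},
    {"claw": 30, "delta_pos": [0, 0, 0], "turn": 0},
    {"claw": 50, "delta_pos": [0, 0, 0], "turn": 0},
    {"claw": 50, "delta_pos": [0, 0, 0], "turn": 0},
    {"claw": 50, "delta_pos": [0, 0, -10], "turn": 0},
    {"claw": 50, "delta_pos": [0, 0, -30], "turn": 0},
    {"claw": 50, "delta_pos": [0, 0, -40], "turn": 0},
    {"claw": 50, "delta_pos": [0, 0, -40], "turn": 0}
  ]
}}

```text
clock: 6.85
eef_pos: [605.5, -3.7, 152.2]
tcp_rot: [-3.139, 0.0, 1.516]
contact_force: [1.7, -1.5, -0.1]
opening: 0.583
grasp_force: 0.0
```

Emit:
{"api": "step_arm", "payload": {
  "motion": [
    {"claw": 50, "delta_pos": [0, 0, -40], "turn": 0},
    {"claw": 50, "delta_pos": [0, 0, -40], "turn": 0},
    {"claw": 50, "delta_pos": [0, 0, -40], "turn": 0},
    {"claw": 50, "delta_pos": [0, 0, -20], "turn": 0},
    {"claw": 50, "delta_pos": [0, 0, 0], "turn": 0}
  ]
}}

```text
clock: 7.27
eef_pos: [608.9, -3.7, 297.9]
tcp_rot: [3.132, -0.0, 1.516]
contact_force: [0.0, -0.4, 1.1]
opening: 0.588
grasp_force: 0.0
```

```bash
python3 - <<'E'
from plan import *
f=grab_frame("top")
cv2.imwrite("pics/c5.png",cv2.resize(f["img"][110:240,190:340],None,fx=4.5,fy=4.5,interpolation=2)[:,:,::-1])
c,k=comp(f,(5,120,80),(20,255,255),(185,150,300,220))
ys,xs=np.nonzero(k);P=np.array([ray(f,q[0],48)[:2] for q in c],np.float32)
v=cv2.fitLine(P,cv2.DIST_L2,0,.01,.01).ravel();print("handle",v,P.min(0),P.max(0),cv2.contourArea(c))
o=np.array([598.7,-132.2]);a=-.055;d=np.array([-np.sin(a),np.cos(a)]);print("tip exp",o+d*156,"yaw",np.arctan(-v[0]/v[1]))
plan([((456.3,-208.5,290),-.055,14),((456.3,-208.5,230),-.055,2)],50)
E
```

```text
handle [ 5.1760618e-02  9.9865949e-01  6.0527094e+02 -7.1389713e+00] [593.9304   -27.561884] [615.3785    13.568741] 135.5
tip exp [607.2756749   23.56410947] yaw -0.051783763
[{"claw":50,"delta_pos":[-15.2,-10,0.3],"turn":0.112},{"claw":50,"delta_pos":[-16.2,-8.2,0.4],"turn":0.112},{"claw":50,"delta_pos":[-17.1,-6.4,0.3],"turn":0.113},{"claw":50,"delta_pos":[-17.6,-4.4,0.3],"turn":0.112},{"claw":50,"delta_pos":[-18,-2.5,0.4],"turn":0.112},{"claw":50,"delta_pos":[-18.2,-0.3,0.3],"turn":0.112},{"claw":50,"delta_pos":[-18.1,1.6,0.3],"turn":0.113},{"claw":50,"delta_pos":[-17.8,3.7,0.4],"turn":0.112}]
[{"claw":50,"delta_pos":[-17.3,5.7,0.3],"turn":0.112},{"claw":50,"delta_pos":[-16.6,7.5,0.3],"turn":0.112},{"claw":50,"delta_pos":[-15.6,9.4,0.4],"turn":0.113},{"claw":50,"delta_pos":[-14.5,11,0.3],"turn":0.112},{"claw":50,"delta_pos":[-13.1,12.6,0.3],"turn":0.112},{"claw":50,"delta_pos":[-11.6,14,0.4],"turn":0.112},{"claw":50,"delta_pos":[-0,-0,30],"turn":0},{"claw":50,"delta_pos":[-0,-0,30],"turn":0}]
7.3167 [607.7  -3.7 294.7] [ 3.136 -0.     1.516]
```

The handle lies on the expected line (yaw -0.052, x within 0.5 mm). Now go to the lever.

Emit:
{"api": "step_arm", "payload": {
  "motion": [
    {"claw": 50, "delta_pos": [-15.2, -10, 0.3], "turn": 0.112},
    {"claw": 50, "delta_pos": [-16.2, -8.2, 0.3], "turn": 0.112},
    {"claw": 50, "delta_pos": [-17.1, -6.4, 0.3], "turn": 0.112},
    {"claw": 50, "delta_pos": [-17.6, -4.4, 0.3], "turn": 0.112},
    {"claw": 50, "delta_pos": [-18, -2.5, 0.3], "turn": 0.112},
    {"claw": 50, "delta_pos": [-18.2, -0.3, 0.3], "turn": 0.112},
    {"claw": 50, "delta_pos": [-18.1, 1.6, 0.3], "turn": 0.112},
    {"claw": 50, "delta_pos": [-17.8, 3.7, 0.3], "turn": 0.112}
  ]
}}

```text
clock: 7.98
eef_pos: [518.5, -121.0, 287.2]
tcp_rot: [-3.14, 0.002, 0.615]
contact_force: [0.9, -1.0, -0.1]
opening: 0.588
grasp_force: 0.0
```

Emit:
{"api": "step_arm", "payload": {
  "motion": [
    {"claw": 50, "delta_pos": [-17.3, 5.7, 0.3], "turn": 0.112},
    {"claw": 50, "delta_pos": [-16.6, 7.5, 0.3], "turn": 0.112},
    {"claw": 50, "delta_pos": [-15.6, 9.4, 0.3], "turn": 0.112},
    {"claw": 50, "delta_pos": [-14.5, 11, 0.3], "turn": 0.112},
    {"claw": 50, "delta_pos": [-13.1, 12.6, 0.3], "turn": 0.112},
    {"claw": 50, "delta_pos": [-11.6, 14, 0.3], "turn": 0.112},
    {"claw": 50, "delta_pos": [0, 0, 10], "turn": 0},
    {"claw": 50, "delta_pos": [0, 0, 0], "turn": 0}
  ]
}}

```text
clock: 8.65
eef_pos: [453.9, -208.3, 274.3]
tcp_rot: [-3.14, 0.004, -0.051]
contact_force: [-0.1, -0.7, -0.8]
opening: 0.584
grasp_force: 0.0
```

```bash
python3 - <<'E'
from plan import *
f=grab_frame("wrist"); cv2.imwrite("pics/w3.png",f["img"][:,:,::-1])
c,k=comp(f,(0,170,80),(8,255,255),(100,0,460,420));r=cv2.minAreaRect(c)
P=[ray(f,q,184)[:2].round(1).tolist() for q in cv2.boxPoints(r)];print(r,P,ray(f,r[0],184))
plan([((456.3,-208.5,168),-.055,6)],50)
E
```

```text
((278.5, 195.0), (118.0, 21.0), 90.0) [[505.1, -204.9], [504.5, -217.3], [428.5, -214.1], [429.2, -200.5]] [ 468.71664384 -209.2908949   184.        ]
[{"claw":50,"delta_pos":[0.3,0.1,17.8],"turn":0.001},{"claw":50,"delta_pos":[0.3,0.1,17.9],"turn":0.001},{"claw":50,"delta_pos":[0.3,0.1,17.8],"turn":0.001},{"claw":50,"delta_pos":[0.3,0,17.9],"turn":0.001},{"claw":50,"delta_pos":[0.4,0.1,17.8],"turn":0},{"claw":50,"delta_pos":[0.3,0.1,17.8],"turn":0.001}]
8.7 [ 454.5 -207.9  275. ] [-3.14e+00  3.00e-03 -5.00e-02]
```

View pics/w3.png

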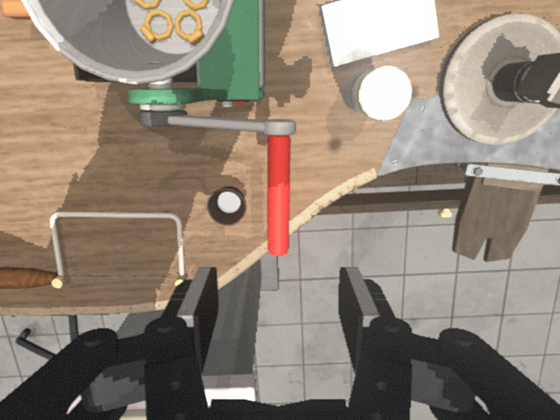

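The red grip runs from (278,135) to (278,255), centred between the fingers. Descend and grip it lightly.

Emit:
{"api": "step_arm", "payload": {
  "motion": [
    {"claw": 50, "delta_pos": [0.3, 0.1, 18], "turn": 0},
    {"claw": 50, "delta_pos": [0.3, 0.1, 18], "turn": 0},
    {"claw": 50, "delta_pos": [0.3, 0.1, 18], "turn": 0},
    {"claw": 50, "delta_pos": [0.3, 0.1, 18], "turn": 0},
    {"claw": 50, "delta_pos": [0.3, 0.1, 18], "turn": 0},
    {"claw": 50, "delta_pos": [0.3, 0.1, 16.5], "turn": 0},
    {"claw": 30, "delta_pos": [0, 0, 0], "turn": 0},
    {"claw": 24, "delta_pos": [0, 0, 0], "turn": 0}
  ],
  "force": 25
}}

```text
clock: 9.37
eef_pos: [457.1, -208.2, 169.6]
tcp_rot: [-3.14, 0.002, -0.049]
contact_force: [-0.2, 0.1, 0.9]
opening: 0.313
grasp_force: 0.0
```

Emit:
{"api": "step_arm", "payload": {
  "motion": [
    {"claw": 18, "delta_pos": [0, 0, 0], "turn": 0},
    {"claw": 14, "delta_pos": [0, 0, 0], "turn": 0},
    {"claw": 10, "delta_pos": [0, 0, 0], "turn": 0},
    {"claw": 10, "delta_pos": [0, 0, 0], "turn": 0},
    {"claw": 10, "delta_pos": [0, 0, 0], "turn": 0}
  ]
}}

```text
clock: 9.78
eef_pos: [458.1, -208.7, 171.3]
tcp_rot: [-3.141, -0.002, -0.051]
contact_force: [1.9, 5.9, 1.0]
opening: 0.15
grasp_force: 24.5
```

```bash
python3 - <<'E'
from plan import *
s=sense();print(s["eef_pos"],s["tcp_rot"],s["contact_force"],s["opening"],s["grasp_force"])
t=np.linspace(0,2.2,49);p=np.arctan2(54,-84)-t
d=np.diff(np.c_[-100*np.cos(p),-100*np.sin(p)],axis=0).round(1)
for i in range(0,48,8):print(i//8,d[i:i+8].tolist())
E
```

```text
[ 458.11403368 -208.65626443  171.31971427] [-3.14096666e+00 -1.76240626e-03 -5.13850727e-02] [1.89598466 5.90252433 0.99331782] 0.15016482361103606 24.46786880493164
0 [[-2.6, -3.8], [-2.7, -3.7], [-2.9, -3.5], [-3.1, -3.4], [-3.2, -3.3], [-3.4, -3.1], [-3.5, -3.0], [-3.6, -2.8]]
1 [[-3.8, -2.6], [-3.9, -2.5], [-4.0, -2.3], [-4.1, -2.1], [-4.2, -1.9], [-4.3, -1.7], [-4.3, -1.5], [-4.4, -1.3]]
2 [[-4.4, -1.1], [-4.5, -0.9], [-4.5, -0.7], [-4.6, -0.5], [-4.6, -0.3], [-4.6, -0.1], [-4.6, 0.1], [-4.6, 0.4]]
3 [[-4.5, 0.6], [-4.5, 0.8], [-4.5, 1.0], [-4.4, 1.2], [-4.4, 1.4], [-4.3, 1.6], [-4.2, 1.8], [-4.1, 2.0]]
4 [[-4.0, 2.2], [-3.9, 2.3], [-3.8, 2.5], [-3.7, 2.7], [-3.6, 2.9], [-3.4, 3.0], [-3.3, 3.2], [-3.2, 3.3]]
5 [[-3.0, 3.5], [-2.8, 3.6], [-2.7, 3.7], [-2.5, 3.8], [-2.3, 4.0], [-2.1, 4.1], [-1.9, 4.1], [-1.8, 4.2]]
```

Gripped. Tip along the arc, one call first to check the forces.

Emit:
{"api": "step_arm", "payload": {
  "motion": [
    {"claw": 10, "delta_pos": [0, -2.6, -3.8], "turn": 0},
    {"claw": 10, "delta_pos": [0, -2.7, -3.7], "turn": 0},
    {"claw": 10, "delta_pos": [0, -2.9, -3.5], "turn": 0},
    {"claw": 10, "delta_pos": [0, -3.1, -3.4], "turn": 0},
    {"claw": 10, "delta_pos": [0, -3.2, -3.3], "turn": 0},
    {"claw": 10, "delta_pos": [0, -3.4, -3.1], "turn": 0},
    {"claw": 10, "delta_pos": [0, -3.5, -3.0], "turn": 0},
    {"claw": 10, "delta_pos": [0, -3.6, -2.8], "turn": 0}
  ]
}}

```text
clock: 10.45
eef_pos: [459.4, -185.5, 198.5]
tcp_rot: [3.138, -0.002, -0.05]
contact_force: [0.9, -9.6, 4.4]
opening: 0.148
grasp_force: 24.6
```

Emit:
{"api": "step_arm", "payload": {
  "motion": [
    {"claw": 10, "delta_pos": [0, -3.8, -2.6], "turn": 0},
    {"claw": 10, "delta_pos": [0, -3.9, -2.5], "turn": 0},
    {"claw": 10, "delta_pos": [0, -4.0, -2.3], "turn": 0},
    {"claw": 10, "delta_pos": [0, -4.1, -2.1], "turn": 0},
    {"claw": 10, "delta_pos": [0, -4.2, -1.9], "turn": 0},
    {"claw": 10, "delta_pos": [0, -4.3, -1.7], "turn": 0},
    {"claw": 10, "delta_pos": [0, -4.3, -1.5], "turn": 0},
    {"claw": 10, "delta_pos": [0, -4.4, -1.3], "turn": 0}
  ]
}}

```text
clock: 11.12
eef_pos: [461.4, -152.5, 214.7]
tcp_rot: [3.138, -0.003, -0.051]
contact_force: [1.8, -7.6, 4.6]
opening: 0.151
grasp_force: 25.6
```

Emit:
{"api": "step_arm", "payload": {
  "motion": [
    {"claw": 10, "delta_pos": [0, -4.4, -1.1], "turn": 0},
    {"claw": 10, "delta_pos": [0, -4.5, -0.9], "turn": 0},
    {"claw": 10, "delta_pos": [0, -4.5, -0.7], "turn": 0},
    {"claw": 10, "delta_pos": [0, -4.6, -0.5], "turn": 0},
    {"claw": 10, "delta_pos": [0, -4.6, -0.3], "turn": 0},
    {"claw": 10, "delta_pos": [0, -4.6, -0.1], "turn": 0},
    {"claw": 10, "delta_pos": [0, -4.6, 0.1], "turn": 0},
    {"claw": 10, "delta_pos": [0, -4.6, 0.4], "turn": 0}
  ]
}}

```text
clock: 11.78
eef_pos: [463.2, -115.7, 217.5]
tcp_rot: [3.139, -0.003, -0.051]
contact_force: [2.9, -5.5, 4.1]
opening: 0.148
grasp_force: 26.0
```

Emit:
{"api": "step_arm", "payload": {
  "motion": [
    {"claw": 10, "delta_pos": [0, -4.5, 0.6], "turn": 0},
    {"claw": 10, "delta_pos": [0, -4.5, 0.8], "turn": 0},
    {"claw": 10, "delta_pos": [0, -4.5, 1.0], "turn": 0},
    {"claw": 10, "delta_pos": [0, -4.4, 1.2], "turn": 0},
    {"claw": 10, "delta_pos": [0, -4.4, 1.4], "turn": 0},
    {"claw": 10, "delta_pos": [0, -4.3, 1.6], "turn": 0},
    {"claw": 10, "delta_pos": [0, -4.2, 1.8], "turn": 0},
    {"claw": 10, "delta_pos": [0, -4.1, 2.0], "turn": 0}
  ]
}}

```text
clock: 12.45
eef_pos: [464.9, -80.6, 206.7]
tcp_rot: [3.14, -0.002, -0.051]
contact_force: [3.6, -5.9, 2.0]
opening: 0.146
grasp_force: 26.3
```

Emit:
{"api": "step_arm", "payload": {
  "motion": [
    {"claw": 10, "delta_pos": [0, -4.0, 2.2], "turn": 0},
    {"claw": 10, "delta_pos": [0, -3.9, 2.3], "turn": 0},
    {"claw": 10, "delta_pos": [0, -3.8, 2.5], "turn": 0},
    {"claw": 10, "delta_pos": [0, -3.7, 2.7], "turn": 0},
    {"claw": 10, "delta_pos": [0, -3.6, 2.9], "turn": 0},
    {"claw": 10, "delta_pos": [0, -3.4, 3.0], "turn": 0},
    {"claw": 10, "delta_pos": [0, -3.3, 3.2], "turn": 0},
    {"claw": 10, "delta_pos": [0, -3.2, 3.3], "turn": 0}
  ]
}}

```text
clock: 13.12
eef_pos: [466.2, -51.4, 184.1]
tcp_rot: [3.141, -0.002, -0.051]
contact_force: [2.5, -3.2, 4.2]
opening: 0.151
grasp_force: 26.9
```

Emit:
{"api": "step_arm", "payload": {
  "motion": [
    {"claw": 10, "delta_pos": [0, -3.0, 3.5], "turn": 0},
    {"claw": 10, "delta_pos": [0, -2.8, 3.6], "turn": 0},
    {"claw": 10, "delta_pos": [0, -2.7, 3.7], "turn": 0},
    {"claw": 10, "delta_pos": [0, -2.5, 3.8], "turn": 0},
    {"claw": 10, "delta_pos": [0, -2.3, 4.0], "turn": 0},
    {"claw": 10, "delta_pos": [0, -2.1, 4.1], "turn": 0},
    {"claw": 10, "delta_pos": [0, -1.9, 4.1], "turn": 0},
    {"claw": 10, "delta_pos": [0, 0, 0], "turn": 0}
  ]
}}

```text
clock: 13.78
eef_pos: [466.9, -33.5, 156.3]
tcp_rot: [-3.142, -0.001, -0.051]
contact_force: [5.1, -3.1, 2.9]
opening: 0.151
grasp_force: 27.3
```

Emit:
{"api": "step_arm", "payload": {
  "motion": [
    {"claw": 10, "delta_pos": [0, -1.8, 4.2], "turn": 0},
    {"claw": 10, "delta_pos": [0, 0, 0], "turn": 0},
    {"claw": 10, "delta_pos": [0, 0, 0], "turn": 0},
    {"claw": 10, "delta_pos": [0, 0, 0], "turn": 0},
    {"claw": 10, "delta_pos": [0, 0, 0], "turn": 0},
    {"claw": 10, "delta_pos": [0, 0, 0], "turn": 0},
    {"claw": 10, "delta_pos": [0, 0, 0], "turn": 0},
    {"claw": 10, "delta_pos": [0, 0, 0], "turn": 0}
  ]
}}

```text
clock: 14.45
eef_pos: [466.9, -31.9, 152.4]
tcp_rot: [-3.141, -0.001, -0.051]
contact_force: [4.4, -2.6, 3.3]
opening: 0.147
grasp_force: 27.3
```

```bash
python3 - <<'E'
from plan import *
s=sense();print(s["eef_pos"],s["contact_force"])
f=grab_frame("scene");t=grab_frame("top")
a=cv2.resize(f["img"][150:310,200:340],None,fx=2.8,fy=2.8,interpolation=2);b=cv2.resize(t["img"][110:240,200:340],None,fx=2.8,fy=2.8,interpolation=2)
h=max(a.shape[0],b.shape[0]);P=lambda i:np.pad(i,((0,h-i.shape[0]),(0,0),(0,0)))
cv2.imwrite("pics/c6.png",np.hstack([P(a),P(b)])[:,:,::-1])
E
```

```text
[466.92602997 -31.8684663  152.4049624 ] [ 4.40220522 -2.61999256  3.2809658 ]
```

View pics/c6.png

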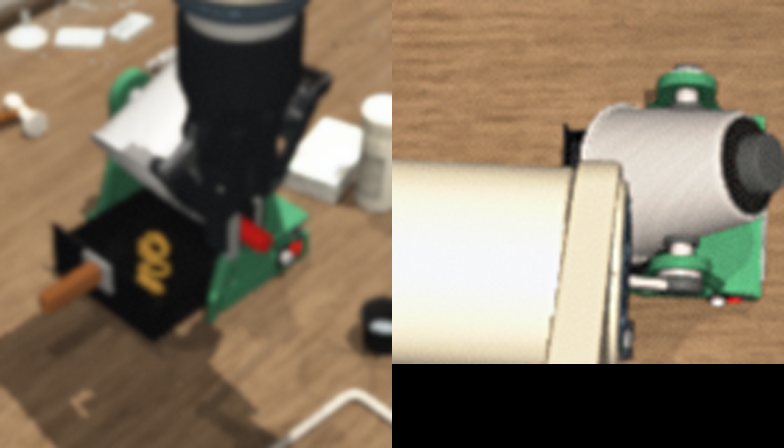

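The scene view shows the barrel tipped and a cluster of rings inside the pan at (155,262). Tip slightly further, dwell, and count numerically.

Emit:
{"api": "step_arm", "payload": {
  "motion": [
    {"claw": 10, "delta_pos": [0, -1.0, 2.8], "turn": 0},
    {"claw": 10, "delta_pos": [0, -1.0, 2.8], "turn": 0},
    {"claw": 10, "delta_pos": [0, 0, 0], "turn": 0},
    {"claw": 10, "delta_pos": [0, 0, 0], "turn": 0},
    {"claw": 10, "delta_pos": [0, 0, 0], "turn": 0},
    {"claw": 10, "delta_pos": [0, 0, 0], "turn": 0},
    {"claw": 10, "delta_pos": [0, 0, 0], "turn": 0},
    {"claw": 10, "delta_pos": [0, 0, 0], "turn": 0}
  ]
}}

```text
clock: 15.22
eef_pos: [467.0, -29.9, 146.7]
tcp_rot: [-3.141, -0.001, -0.051]
contact_force: [5.2, -2.7, 2.8]
opening: 0.149
grasp_force: 27.6
```

```bash
python3 - <<'E'
from plan import *
s=sense();print(s["eef_pos"],s["contact_force"])
f=grab_frame("scene")
hsv=cv2.cvtColor(f["img"],cv2.COLOR_RGB2HSV);m=cv2.inRange(hsv,(15,90,60),(35,255,255));m[:150]=0;m[310:]=0;m[:,:200]=0;m[:,340:]=0
o=np.array([598.7,-132.2]);a=-.055;R=np.array([[np.cos(a),-np.sin(a)],[np.sin(a),np.cos(a)]])
n,l,st,ce=cv2.connectedComponentsWithStats(m)
for i in range(1,n):
    if st[i,4]>3: print(st[i],(R.T@(ray(f,ce[i],9)[:2]-o)-[0,46]).round(1))
x0,y0=235,225
for r in m[y0:265,x0:285]: print("".join(".#"[v>0] for v in r))
E
```

```text
[467.01062909 -29.87775768 146.66937804] [ 5.20651757 -2.73525444  2.8348379 ]
[211 150   8   6  25] [ 416.6 -214. ]
[ 200  150  140  160 9442] [-28.3   9.8]
[ 307  150   33   44 1096] [ 108.7 -387.7]
[227 153  17   6  50] [ 348.3 -247.5]
[200 155   6   6  15] [ 417.2 -169.5]
[248 232  13  23 230] [ 5.8 -7.7]
[304 294  36  16 358] [-225.3   17. ]Traceback (most recent call last):
  File "<stdin>", line 10, in <module>
  File "<stdin>", line 10, in <genexpr>
TypeError: string indices must be integers, not 'numpy.bool'
```

```bash
python3 - <<'E'
from plan import *
f=grab_frame("scene")
c=f["img"][226:262,240:270].astype(int)
v=c[:,:,0]-c[:,:,2]
print(v.max())
for r in v: print("".join(" .:-=+*#%@"[min(9,max(0,int(x)//16))]*2 for x in r))
o=np.array([598.7,-132.2]);a=-.055;R=np.array([[np.cos(a),-np.sin(a)],[np.sin(a),np.cos(a)]])
for X in((0,0,9),(26,0,9),(0,26,9),(0,0,0),(0,-40,5),(-40,0,5),(40,0,5),(0,0,22)):
    print(X,proj(f,np.array([*(o+R@[X[0],X[1]+46]),X[2]])).round(1)-[240,226])
E
```

```text
116
                                                            
                                                            
                                                            
                                                            
                                                            
                                                            
                        ::::::::::..                        
                      ::====++++==--..                      
                  ..::--++********++--..                    
                ..::==++********##**++--..                  
                ..--++****++++++******==::                  
                ..==++****++==--==****++--..                
                ..==++****++--::--++**++--..                
                ..--++**##**++====++**++--..                
                ..--++****##****++++++==::                  
                  ::==++**####******++--..                  
                  ..::==++**####**++==::..                  
                  ..--==++********++==--::                 
[... 581 characters left out ...]
++**++--..                    
                          ::--====--::..                    
                            ....::....                      
                                                            
                                                            
                                                            
                                                            
                                                            
                                                          ..
(0, 0, 9) [13.5 19.6]
(26, 0, 9) [ 6.  14.4]
(0, 26, 9) [ 5.1 25. ]
(0, 0, 0) [13.6 22.6]
(0, -40, 5) [26. 13.]
(-40, 0, 5) [25.6 29.3]
(40, 0, 5) [ 2.1 12.9]
(0, 0, 22) [13.4 15.4]
```

The barrel is at about 2.26 rad by the arc, with the rings heaped near the pan centre. Ease back along the same arc.

Emit:
{"api": "step_arm", "payload": {
  "motion": [
    {"claw": 10, "delta_pos": [0, 1.0, -2.8], "turn": 0},
    {"claw": 10, "delta_pos": [0, 1.0, -2.8], "turn": 0},
    {"claw": 10, "delta_pos": [0, 1.8, -4.2], "turn": 0},
    {"claw": 10, "delta_pos": [0, 1.9, -4.1], "turn": 0},
    {"claw": 10, "delta_pos": [0, 2.1, -4.1], "turn": 0},
    {"claw": 10, "delta_pos": [0, 2.3, -4.0], "turn": 0},
    {"claw": 10, "delta_pos": [0, 2.5, -3.8], "turn": 0},
    {"claw": 10, "delta_pos": [0, 2.7, -3.7], "turn": 0}
  ]
}}

```text
clock: 15.98
eef_pos: [466.1, -44.4, 176.1]
tcp_rot: [-3.14, -0.001, -0.052]
contact_force: [4.8, 2.9, -0.3]
opening: 0.153
grasp_force: 26.4
```

```bash
python3 - <<'E'
from plan import *
f=grab_frame("scene")
c=f["img"][218:262,236:280].astype(int)
v=c[:,:,0]-c[:,:,2]
for r in v: print("".join(" .:-=+*#%@"[min(9,max(0,int(x)//16))] for x in r))
E
```

```text
.:::::.                      
               :==++=-.                     
             .:-++***+-.                    
            .:=+******+-.                   
            .-+***++***=:                   
            .-+**+=-=**+-.                  
            .=***+=:-+*+-.                  
            .-+*#*+==+*+-.                  
            .-+**#*+++++:.                  
             :=+*##***+-.                   
             .-=+*##*+=:.                   
             .-=+****++-:                   
            .-=+*++++++=-.                  
.           .=+**+=--==+=:                  
.           :=***+==-=++=:                  
:           :=****++++++-.                  
:           :=*#**++++=-:                   
.           :+*##*++=-:.                    
.           :=+*##**=-.                     
.           .:-+**##*=:                     
              .-=+*#*+-.                    
               .:=+**+-.                    
                 :-==-:.                    
                  ..:..                     
                                            
                                            
                                            
.                                           
..                                          
....                              ...     .:
```

Emit:
{"api": "step_arm", "payload": {
  "motion": [
    {"claw": 10, "delta_pos": [0, 2.8, -3.6], "turn": 0},
    {"claw": 10, "delta_pos": [0, 3.0, -3.5], "turn": 0},
    {"claw": 10, "delta_pos": [0, 3.2, -3.3], "turn": 0},
    {"claw": 10, "delta_pos": [0, 3.3, -3.2], "turn": 0},
    {"claw": 10, "delta_pos": [0, 3.4, -3.0], "turn": 0},
    {"claw": 10, "delta_pos": [0, 3.6, -2.9], "turn": 0},
    {"claw": 10, "delta_pos": [0, 3.7, -2.7], "turn": 0},
    {"claw": 10, "delta_pos": [0, 3.8, -2.5], "turn": 0}
  ]
}}

```text
clock: 16.7
eef_pos: [464.5, -70.8, 201.1]
tcp_rot: [-3.139, -0.0, -0.052]
contact_force: [4.1, 0.3, 2.7]
opening: 0.153
grasp_force: 26.4
```

Emit:
{"api": "step_arm", "payload": {
  "motion": [
    {"claw": 10, "delta_pos": [0, 3.9, -2.3], "turn": 0},
    {"claw": 10, "delta_pos": [0, 4.0, -2.2], "turn": 0},
    {"claw": 10, "delta_pos": [0, 4.1, -2.0], "turn": 0},
    {"claw": 10, "delta_pos": [0, 4.2, -1.8], "turn": 0},
    {"claw": 10, "delta_pos": [0, 4.3, -1.6], "turn": 0},
    {"claw": 10, "delta_pos": [0, 4.4, -1.4], "turn": 0},
    {"claw": 10, "delta_pos": [0, 4.4, -1.2], "turn": 0},
    {"claw": 10, "delta_pos": [0, 4.5, -1.0], "turn": 0}
  ]
}}

```text
clock: 17.37
eef_pos: [462.1, -106.2, 214.3]
tcp_rot: [-3.141, 0.001, -0.051]
contact_force: [1.3, 0.8, 3.0]
opening: 0.154
grasp_force: 26.8
```

Emit:
{"api": "step_arm", "payload": {
  "motion": [
    {"claw": 10, "delta_pos": [0, 4.5, -0.8], "turn": 0},
    {"claw": 10, "delta_pos": [0, 4.5, -0.6], "turn": 0},
    {"claw": 10, "delta_pos": [0, 4.6, -0.4], "turn": 0},
    {"claw": 10, "delta_pos": [0, 4.6, -0.1], "turn": 0},
    {"claw": 10, "delta_pos": [0, 4.6, 0.1], "turn": 0},
    {"claw": 10, "delta_pos": [0, 4.6, 0.3], "turn": 0},
    {"claw": 10, "delta_pos": [0, 4.6, 0.5], "turn": 0},
    {"claw": 10, "delta_pos": [0, 4.5, 0.7], "turn": 0}
  ]
}}

```text
clock: 18.03
eef_pos: [460.2, -142.6, 214.5]
tcp_rot: [-3.141, 0.001, -0.051]
contact_force: [-3.7, -0.6, 4.5]
opening: 0.153
grasp_force: 26.9
```

```bash
python3 - <<'E'
from plan import *
s=sense();print(s["eef_pos"],s["contact_force"])
for n,(y0,y1,x0,x1) in(("scene",(218,264,236,280)),("top",(140,200,250,345))):
    f=grab_frame(n)
    c=f["img"][y0:y1,x0:x1].astype(int); v=c[:,:,0]-c[:,:,2]
    for r in v: print("".join(" .:-=+*#%@"[min(9,max(0,int(x)//16))] for x in r))
E
```

```text
[ 460.19106102 -142.638804    214.510922  ] [-3.70775912 -0.64931615  4.53911967]
                                            
                                            
                                            
                                            
                                            
                                            
                                            
                                            
                                            
                                            
                                            
                                            
                                            
                                            
               .:::::.                      
               :==++=-.                     
             .:=+****+-.                    
            .:=+****#*+-.                   
            .=+***++***=:                   
            :=*#*+=-=**+-.                  
            :=*##+=:-+*+-.                  
            .=*##*+==+*+-.                  
            .-+**#**+**+:   
[... 6049 characters left out ...]
::-..................::......                                                             
===-::::.................:-.....:.                                                             
===-::-:.................::....::.                                                             
===-:::..................::.....:                                                              
==-:::..................::.......                                                              
==-:::..................::.......                                                              
=-::::..................-:.....:.                                                              
=-::::.................::......:.
```

Emit:
{"api": "step_arm", "payload": {
  "motion": [
    {"claw": 10, "delta_pos": [0, 4.5, 0.9], "turn": 0},
    {"claw": 10, "delta_pos": [0, 4.4, 1.1], "turn": 0},
    {"claw": 10, "delta_pos": [0, 4.4, 1.3], "turn": 0},
    {"claw": 10, "delta_pos": [0, 4.3, 1.5], "turn": 0},
    {"claw": 10, "delta_pos": [0, 4.3, 1.7], "turn": 0},
    {"claw": 10, "delta_pos": [0, 4.2, 1.9], "turn": 0},
    {"claw": 10, "delta_pos": [0, 4.1, 2.1], "turn": 0},
    {"claw": 10, "delta_pos": [0, 4.0, 2.3], "turn": 0}
  ]
}}

```text
clock: 18.8
eef_pos: [458.8, -176.9, 201.8]
tcp_rot: [3.142, 0.001, -0.051]
contact_force: [-6.0, -1.0, 3.6]
opening: 0.151
grasp_force: 26.5
```

Emit:
{"api": "step_arm", "payload": {
  "motion": [
    {"claw": 10, "delta_pos": [0, 3.9, 2.5], "turn": 0},
    {"claw": 10, "delta_pos": [0, 3.8, 2.6], "turn": 0},
    {"claw": 10, "delta_pos": [0, 3.6, 2.8], "turn": 0},
    {"claw": 10, "delta_pos": [0, 3.5, 3.0], "turn": 0},
    {"claw": 10, "delta_pos": [0, 3.4, 3.1], "turn": 0},
    {"claw": 10, "delta_pos": [0, 3.2, 3.3], "turn": 0},
    {"claw": 10, "delta_pos": [0, 3.1, 3.4], "turn": 0},
    {"claw": 10, "delta_pos": [0, 2.0, 2.6], "turn": 0}
  ]
}}

```text
clock: 19.47
eef_pos: [457.8, -203.4, 178.5]
tcp_rot: [3.141, -0.0, -0.051]
contact_force: [-4.1, 0.7, 2.4]
opening: 0.153
grasp_force: 26.1
```

Emit:
{"api": "step_arm", "payload": {
  "motion": [
    {"claw": 10, "delta_pos": [0, 2.0, 2.5], "turn": 0},
    {"claw": 10, "delta_pos": [0, 2.0, 2.5], "turn": 0},
    {"claw": 10, "delta_pos": [0, 1.7, 2.5], "turn": 0},
    {"claw": 10, "delta_pos": [0, 0.5, 0.9], "turn": 0},
    {"claw": 10, "delta_pos": [0, 0, 0], "turn": 0},
    {"claw": 10, "delta_pos": [0, 0, 0], "turn": 0}
  ]
}}

```text
clock: 19.97
eef_pos: [457.7, -208.6, 171.1]
tcp_rot: [-3.141, -0.001, -0.051]
contact_force: [-4.8, 7.2, 11.9]
opening: 0.149
grasp_force: 27.0
```

```bash
python3 - <<'E'
from plan import *
s=sense();print(s["eef_pos"],s["contact_force"],s["clock"])
f=grab_frame("top")
for n,(y0,y1,x0,x1) in(("top",(140,198,235,340)),):
    c=f["img"][y0:y1,x0:x1].astype(int); v=c[:,:,0]-c[:,:,2]
    for r in v: print("".join(" .:-=+*#%@"[min(9,max(0,int(x)//16))] for x in r))
c,k=comp(f,(0,170,80),(8,255,255),(330,195,370,270)); print(cv2.contourArea(c),ray(f,cv2.minAreaRect(c)[0],179))
E
```

```text
[ 457.65949557 -208.64309568  171.07409   ] [-4.7852453   7.22976759 11.94077197] 19.9667
========+===+========+=================+============-:.    ......................   .:-==================
=======+===========================================-:    ....... .         ........   .:-================
==================================================-.   .....   .   .           ......   :-===============
+===============================================-:.  ....                         .....  :-==============
===========================+===================-.   ....          .               . ....  .--============
==============================================-.   ...      .                         ...  .:-===========
===============+===========+===+=========+====:  ....          .                       ...  .:===========
================================+=========++=:. ....        .                          ....  :-==========
==============================++======+===+=-. ....                                     ..... :-=========
========================+==+=====+==+====+=-.  ..       
[... 4486 characters left out ...]
 .::-::.:::::..
=======================-:          :+#@@@@*+@@=         ..        ..........     ...       .::-:.:.:...:.
===================+====:           .-%@@@*#@%-           .   .  .             ...        .::-:::::.:::::
=======================-:            .=%@@@@@*              .  ..  ..     . ...           :::::..:..::.:.
========================.              -%@@@#:                .    .. .. .  .             .:-:::...::.:::
=+======================.               :+==:                                            .::-::.:..::..::
========================.                                                                :::::..::::.:.:.
11.5 [ 430.08726494 -205.86151681  179.        ]
```

The barrel is empty, the rings are heaped near the pan centre, and the lever is back at its stop. Release gently and lift clear.

Emit:
{"api": "step_arm", "payload": {
  "motion": [
    {"claw": 16, "delta_pos": [0, 0, 0], "turn": 0},
    {"claw": 20, "delta_pos": [0, 0, 0], "turn": 0},
    {"claw": 30, "delta_pos": [0, 0, 0], "turn": 0},
    {"claw": 50, "delta_pos": [0, 0, 0], "turn": 0},
    {"claw": 50, "delta_pos": [0, 0, 0], "turn": 0},
    {"claw": 50, "delta_pos": [0, 0, -10], "turn": 0},
    {"claw": 50, "delta_pos": [0, 0, -30], "turn": 0},
    {"claw": 50, "delta_pos": [0, 0, -35], "turn": 0}
  ]
}}

```text
clock: 20.68
eef_pos: [456.1, -208.6, 245.1]
tcp_rot: [-3.14, 0.004, -0.051]
contact_force: [0.3, 0.4, 0.2]
opening: 0.585
grasp_force: 0.0
```

Emit:
{"api": "step_arm", "payload": {
  "motion": [
    {"claw": 50, "delta_pos": [0, 0, -35], "turn": 0},
    {"claw": 50, "delta_pos": [-30, 0, -10], "turn": 0},
    {"claw": 50, "delta_pos": [-30, 0, 0], "turn": 0},
    {"claw": 50, "delta_pos": [0, 0, 0], "turn": 0},
    {"claw": 50, "delta_pos": [0, 0, 0], "turn": 0},
    {"claw": 50, "delta_pos": [0, 0, 0], "turn": 0},
    {"claw": 50, "delta_pos": [0, 0, 0], "turn": 0},
    {"claw": 50, "delta_pos": [0, 0, 0], "turn": 0}
  ]
}}

```text
clock: 21.35
eef_pos: [398.2, -206.1, 290.2]
tcp_rot: [-3.141, 0.0, -0.051]
contact_force: [0.5, -0.0, -0.6]
opening: 0.584
grasp_force: 0.0
```

```bash
python3 - <<'E'
from plan import *
f=grab_frame("top")
o=np.array([598.7,-132.2]);a=-.055;R=np.array([[np.cos(a),-np.sin(a)],[np.sin(a),np.cos(a)]])
c,k=comp(f,(0,170,80),(8,255,255),(330,195,370,270)); P=np.array([ray(f,q[0],179)[:2] for q in c]);print("grip",cv2.contourArea(c),P.mean(0),P.min(0),P.max(0))
c,k=comp(f,(15,120,80),(35,255,255),(245,170,295,215)); P=np.array([R.T@(ray(f,q[0],12)[:2]-o)-[0,46] for q in c]);print("rings",cv2.contourArea(c),P.min(0),P.max(0))
c,k=comp(f,(5,120,80),(20,255,255),(185,150,262,220));P=np.array([R.T@(ray(f,q[0],48)[:2]-o) for q in c]);print("handle",P.min(0),P.max(0))
c,_=comp(f,(0,0,0),(180,255,60),(295,245,335,280));print("loupe",cv2.minAreaRect(c))
c,_=comp(f,(0,0,180),(180,60,255),(365,198,400,225));print("jar",cv2.minAreaRect(c)); print(sense()["contact_force"])
E
```

```text
Traceback (most recent call last):
  File "h.py", line 15, in comp
    return max(cs,key=cv2.contourArea),k
           ~~~^^^^^^^^^^^^^^^^^^^^^^^^
ValueError: max() iterable argument is empty
```

```bash
python3 - <<'E'
from plan import *
f=grab_frame("top");s=grab_frame("scene")
o=np.array([598.7,-132.2]);a=-.055;R=np.array([[np.cos(a),-np.sin(a)],[np.sin(a),np.cos(a)]])
def T(n,g):
    try: print(n,g())
    except Exception as e: print(n,"hidden",e)
def ext(c,z,d):
    P=np.array([R.T@(ray(f,q[0],z)[:2]-o)-[0,d] for q in c]);return cv2.contourArea(c),P.min(0),P.max(0)
T("grip scene (was 340.4,183.1)",lambda:cv2.minAreaRect(comp(s,(0,180,100),(6,255,255),(310,160,370,200))[0]))
T("rings",lambda:ext(comp(f,(15,120,80),(35,255,255),(245,170,295,215))[0],12,46))
T("handle",lambda:ext(comp(f,(5,120,80),(20,255,255),(185,150,262,220))[0],48,0))
T("jar scene",lambda:cv2.minAreaRect(comp(s,(0,0,170),(180,70,255),(328,183,348,228))[0]))
T("loupe scene",lambda:cv2.minAreaRect(comp(s,(0,0,0),(180,255,60),(325,250,355,285))[0]))
E
```

```text
grip scene (was 340.4,183.1) ((340.16094970703125, 183.1511993408203), (33.524654388427734, 5.447756767272949), 24.775142669677734)
rings (119.5, array([-29.87759631,   4.41331547]), array([ 1.26477322, 35.65402137]))
handle (160.5, array([-14.65556852, 104.49977062]), array([  9.88662261, 155.49756938]))
jar scene ((339.570556640625, 203.0514678955078), (40.29236602783203, 17.16670799255371), 81.11934661865234)
loupe scene ((337.0, 267.0), (20.0, 16.0), 90.0)
```

```bash
python3 - <<'E'
from plan import *
plan([((606,75,290),1.516,14),((606,75,210),1.516,2)],50)
E
```

```text
[{"claw":50,"delta_pos":[13.8,-20.8,0],"turn":-0.112},{"claw":50,"delta_pos":[16.1,-19.1,0],"turn":-0.112},{"claw":50,"delta_pos":[18.1,-17.2,0],"turn":-0.112},{"claw":50,"delta_pos":[19.9,-15.1,0],"turn":-0.112},{"claw":50,"delta_pos":[21.5,-12.8,0],"turn":-0.112},{"claw":50,"delta_pos":[22.8,-10.3,0],"turn":-0.112},{"claw":50,"delta_pos":[23.7,-7.6,0],"turn":-0.111},{"claw":50,"delta_pos":[24.5,-5,0],"turn":-0.112}]
[{"claw":50,"delta_pos":[24.9,-2.2,0],"turn":-0.112},{"claw":50,"delta_pos":[25,0.5,0],"turn":-0.112},{"claw":50,"delta_pos":[24.7,3.4,0],"turn":-0.112},{"claw":50,"delta_pos":[24.2,6.1,0],"turn":-0.112},{"claw":50,"delta_pos":[23.4,8.8,0],"turn":-0.112},{"claw":50,"delta_pos":[22.3,11.3,0],"turn":-0.112},{"claw":50,"delta_pos":[-0,0,40],"turn":0},{"claw":50,"delta_pos":[-0,0,40],"turn":0}]
21.5 [ 397.8 -206.   290. ] [-3.141e+00  1.000e-03 -5.100e-02]
```

Emit:
{"api": "step_arm", "payload": {
  "motion": [
    {"claw": 50, "delta_pos": [13.8, -20.8, 0], "turn": -0.112},
    {"claw": 50, "delta_pos": [16.1, -19.1, 0], "turn": -0.112},
    {"claw": 50, "delta_pos": [18.1, -17.2, 0], "turn": -0.112},
    {"claw": 50, "delta_pos": [19.9, -15.1, 0], "turn": -0.112},
    {"claw": 50, "delta_pos": [21.5, -12.8, 0], "turn": -0.112},
    {"claw": 50, "delta_pos": [22.8, -10.3, 0], "turn": -0.112},
    {"claw": 50, "delta_pos": [23.7, -7.6, 0], "turn": -0.112},
    {"claw": 50, "delta_pos": [24.5, -5, 0], "turn": -0.112}
  ]
}}

```text
clock: 22.17
eef_pos: [517.3, -44.2, 290.1]
tcp_rot: [-3.141, 0.0, 0.851]
contact_force: [-0.7, -0.8, 0.4]
opening: 0.583
grasp_force: 0.0
```

Emit:
{"api": "step_arm", "payload": {
  "motion": [
    {"claw": 50, "delta_pos": [24.9, -2.2, 0], "turn": -0.112},
    {"claw": 50, "delta_pos": [25, 0.5, 0], "turn": -0.112},
    {"claw": 50, "delta_pos": [24.7, 3.4, 0], "turn": -0.112},
    {"claw": 50, "delta_pos": [24.2, 6.1, 0], "turn": -0.112},
    {"claw": 50, "delta_pos": [23.4, 8.8, 0], "turn": -0.112},
    {"claw": 50, "delta_pos": [22.3, 11.3, 0], "turn": -0.112},
    {"claw": 50, "delta_pos": [0, 0, 40], "turn": 0},
    {"claw": 50, "delta_pos": [0, 0, 40], "turn": 0}
  ]
}}

```text
clock: 22.83
eef_pos: [608.3, 76.8, 211.1]
tcp_rot: [3.136, -0.001, 1.519]
contact_force: [0.8, -0.1, -1.6]
opening: 0.586
grasp_force: 0.0
```

```bash
python3 - <<'E'
from plan import *
f=grab_frame("wrist");s=grab_frame("scene");t=grab_frame("top")
o=np.array([598.7,-132.2]);a=-.055;R=np.array([[np.cos(a),-np.sin(a)],[np.sin(a),np.cos(a)]])
for n,g in(("wrist",f),("scene",s),("top",t)): 
    C=-np.array(g["R"]).T@g["t"];print(n,"cam",R.T@(C[:2]-o)-[0,46],C[2])
hsv=cv2.cvtColor(f["img"],cv2.COLOR_RGB2HSV);m=cv2.inRange(hsv,(17,110,70),(35,255,255))
n,l,st,ce=cv2.connectedComponentsWithStats(m)
for i in range(1,n):
    if st[i,4]>60: print(st[i],[(R.T@(ray(f,ce[i],z)[:2]-o)-[0,46]).round(1) for z in(5,30)])
for X in((-60,53,34),(60,53,34),(0,0,3)):print(X,proj(f,np.array([*(o+R@[X[0],X[1]+46]),X[2]])))
E
```

```text
wrist cam [ -2.70838358 241.66121635] 346.4038978099572
scene cam [-535.47574923  473.08617174] 638.3245051257097
top cam [-223.23461875  -34.81496556] 979.1409919773619
[276 253  11  52 470] [array([ 2.7, 61. ]), array([ 2.3, 74.2])]
[ 250  314   59   47 1138] [array([  3.9, -10.5]), array([3.4, 7.9])]
(-60, 53, 34) [214.32212331 299.11499387]
(60, 53, 34) [342.19558217 299.30009059]
(0, 0, 3) [277.91047947 327.67991386]
```

The wrist and scene views put the heap low in the pan (about 12 mm high), roughly 55 x 40 mm, with yellow area consistent with five rings. The pan is home, the barrel is empty and at its stop, and the bystanders have not moved. Hand in.

Emit:
{"api": "step_arm", "payload": {
  "motion": [
    {"claw": 50, "delta_pos": [0, 0, 0], "turn": 0},
    {"claw": 50, "delta_pos": [0, 0, 0], "turn": 0},
    {"claw": 50, "delta_pos": [0, 0, 0], "turn": 0}
  ]
}}

```text
clock: 23.23
eef_pos: [607.0, 75.0, 213.0]
tcp_rot: [3.138, -0.001, 1.516]
contact_force: [-0.8, 0.2, 0.1]
opening: 0.587
grasp_force: 0.0
```

```bash
python3 -c "
from rig import *
print(sign_off())"
```

```text
the job is handed in; nothing more can be done
None
```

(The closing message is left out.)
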